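Pop the blade drawer and catch it

ROBOT

A 6-joint arm with a two-finger parallel gripper is mounted at the origin on the work surface. World frame = base frame: x ahead of the robot, y to its left, z up, the work surface at z = 0. Lengths are in m, angles in rad, forces in N, time in s.
With the tool pointing down it reaches from about 0.375 to 0.9 m from the base axis. Payload 3.1 kg.
Tool frame: the origin (TCP) lies between the finger pads; the fingertips stand 8 mm ahead of it and the grasp point (between the pads) lies 11 mm behind it; z points along the fingers, y is the line along which they close (so a half turn about z gives the same grasp; the last joint's range is limited). The gripper opens to 85 mm and grips with 20 to 120 N. Pads are 22 mm wide; open, the fingers measure 114 mm over their backs; the gripper's body (76 mm by 85 mm) begins 54 mm behind the grasp point. The pads swing forward as they close: fully open they stand 13 mm farther back than shut.
Start: joints at [-1.498, 0.527, 1.433, -0, 1.181, -0.178], TCP at [0.156, -0.605, 0.239] pointing down, gripper open.
Joint ranges: [-3.08, 3.08], [-0.75, 2.2], [0.22, 2.44], [-1.43, 4.57], [0, 2.65], [-2.85, 2.85]. Speed limits (rad/s): [2.79, 2.79, 3.14, 3.14, 3.14, 3.14].

INTERFACE

Orientations are given as a unit quaternion [x, y, z, w].
In Python, from station import readout, cams, sign_off gives the robot as it stands.
- The arm moves only by the tool send_rows, never from a script. Its argument "commands" is text: rows parted by semicolons, each of 5 numbers parted by spaces: the finger opening in mm, from 0 to 85.4, then the shift along the tool's x, y, z each as a share of 0.02 m, from -1 to 1, then the turn about the tool's z as a share of 4 degrees, from -1 to 1. In form: grip dx dy dz spin; .... A call has 1 to 20 rows; each row shifts and turns the commanded pose from where the row before left it, along the tool's axes as they then stand; what a row does not reach is not made up. A row lasts 1/12 s, in which the tool goes at most 41.7 mm and 7.16 degrees, less where a joint would pass 70% of its speed; a pose out of reach is approached as far as the arm can. A call with a number of a shift or a turn outside -1 to 1 is refused whole. A call with a gripper value outside its range is refused whole. The fingers move at their own pace and stop on an object; "grip_force" is the grip in N (left out, the last holds). Time passes only in rows, so rows that do not move let the fingers close. It gives the time, the measured TCP pose, the force, the opening and the grip force at its end, in the units of the state.
- readout.sense(): the state, without advancing time (a new reading comes with each control period).
- cams.snapshot(name): name is "scene" or "top" or "wrist"; returns a dict with "pixels" (420x560x3 uint8, red, green, blue), "intrinsics" (3x3 intrinsics, pixels), "eye" and "rotation" of the camera in the world. Camera axes: x right, y down, z forward; pixel columns grow to the right and rows downward; lengths in m; the calibration is good to about 2 mm. A picture is of the moment at which its call begins. There is no depth.
- sign_off(): hands the job in; it is judged then, once.
The state is a dict: "t": time; "q": joint angles; "qd": joint speeds; "tau": joint torques, N m; "tcp_pos": TCP position; "tool_rot": TCP orientation; "force": force on the tool from outside, world axes, zero at the start; "ft_torque": the same for the moment, N m; "finger_gap": opening from 0.0 (shut) to 1.0 (fully open); "gripper_force": force on a finger pad.
Only numpy, scipy, OpenCV 4.12 (cv2) and the standard library are available. Lean on these libraries where they do the work, as an engineer would, in place of code of your own. Each camera call takes 0.05 s, during which the arm holds its last target. There are 200 camera calls.

TASK

Press the key on top of the blade dispenser to pop out its white drawer of spare razor heads, let go of the key, and stop the sliding drawer with a fingertip when it is at least 20 mm out but before its front reaches the open end of the guide. Only press and touch: leave everything else on the bamboo tray where it is. Finish while holding: the finger still bears on the popped drawer and keeps it still, with the key back up and untouched.

Things in the scene. Friction and masses are not known exactly. Their poses are not given: they have to be found in the camera images.
- dispenser: Fixed. Grey housing 110 mm deep (x), 124 wide, top 46 mm above its underside; before it a guide plate 124 wide, 6 thick, 87 long, side rails 5 mm higher. Origin: centre of the housing's underside, 10 mm above the work surface. x runs from front to back, z up: housing front at x = -55 mm, guide's open end at x = -142 mm. The front looks roughly to the robot.
- key_top (a point): Centre of the top face of the steel press key, a 40 (x) x 48 (y) mm pad on the housing's top, 58 mm above the dispenser's underside when up; at x = -5 mm of the dispenser. It moves down with the key.
- key (a joint): How far the key is pressed, m: 0 up, 0.008 fully down. Spring: 1.8 N to start, 4.2 N fully down. Pressed beyond 5 mm and kept there for about 0.4 s it unlatches the drawer (after a shorter tap the latch may catch again: just press again). Let go, it springs up, though it may stay part-way down until the drawer has moved 10 mm.
- carriage (a joint): How far the popped drawer has slid out to the dispenser's -x, m: 0 shut and latched, 0.085 with its front at the guide's open end. Once unlatched, a weak damped spring slides it out: 15 mm/s at first, 20 mm out after 1.4 s, 50 after 4 s, 80 after 7.6 s. It pushes with 0.5 to 1.5 N only: a still finger in front of it, or resting on it, stops it.
- carriage_front (a point): Middle of the top front edge of the drawer; at x = -57 mm of the dispenser when shut. The drawer is one white plastic block 96 mm long (x), 110 wide and 22 high, from 7 to 29 mm above the dispenser's underside (just over the guide plate), with three razor heads sunk flush in its flat top. Its rear stays in the housing.
- guide_end (a point): Middle of the open end of the guide, on the guide plate's upper face (6 mm above the dispenser's underside), at x = -142 mm, y = 0 of the dispenser.
- bamboo_tray: Fixed bamboo tray 400 x 640 mm, floor 10 mm thick, rim 22 mm high; origin at the centre of its underside.
- bowl: White ceramic shaving bowl, 100 mm across, 50 mm high, loose; origin at the centre of its underside. Leave alone.
- brush: Wooden shaving brush standing upright, 42 mm across, 105 mm high, loose; origin under its centre. Leave alone.
- jar: Clear plastic jar with a white twist cap, 70 mm across, 68 mm high, loose; origin under its centre. Leave alone.
- comb: Flat steel comb 150 (x) x 30 mm, 5 mm thick, lying beside the guide, loose; origin under its centre. Leave alone.
- mirror: Small folding mirror standing half-open behind the dispenser, 90 mm high, about 80 mm wide, loose; origin under its middle. Leave alone.
- razor: Steel safety razor lying beside the dispenser, 122 mm long (x), 42 mm wide at the head, 13 mm high, loose; origin under its middle. Leave alone.
- soap: Round cake of shaving soap, 68 mm across, 22 mm high, loose; origin under its centre. Leave alone.

How it is judged:
By the outcome, as a careful person would: the job done as asked, in the order asked, and still so for the second after the job is handed in, while the arm keeps its last pose, push and grip.
It also fails if it takes over 29 s, if anything falls off the work surface, if the arm or the gripper's body presses on something with over 40 N, if the wrist force passes 120 N, or if a joint passes its speed limit or range.

## Working session

There is one attempt and no reset: what is moved stays moved. The work goes in short steps, Python scripts to look and compute and a tool call to move; the robot and the scene stay as the last step left them, time stands still between calls to the robot, and variables do not carry over. Pictures are saved under pics/ and viewed, at most 10 in all, crops included, and the job is handed in when it is done.

Besides the shell and the picture viewer there is one more tool, called after "Emit:" as name(argument=value, ...), one argument or row to a line, values as JSON. send_rows: Moves the arm, as the interface text tells. Its arguments: {"type":"object","properties":{"commands":{"type":"string"},"grip_force":{"type":"number"}},"required":["commands"]}

```bash
mkdir -p pics; cat > h.py <<'E'
import numpy as np, cv2
from station import readout, cams, sign_off
def snap(n,f=None):
    s=cams.snapshot(n)
    if f: cv2.imwrite('pics/'+f,s['pixels'][:,:,::-1])
    return s
def ray(s,u,v,z):
    d=np.array(s['rotation'])@np.linalg.inv(s['intrinsics'])@[u,v,1.]
    e=np.array(s['eye']); return e+d*(z-e[2])/d[2]
def proj(s,p):
    c=np.array(s['intrinsics'])@np.array(s['rotation']).T@(np.array(p)-s['eye']); return c[:2]/c[2]
E
python3 - <<'E'
from h import *
import pickle
d={n:snap(n,n+'0.png') for n in('top','scene')}
pickle.dump(d,open('s0.pkl','wb'))
for n in d: print(n,d[n]['eye'],d[n]['rotation'])
r=readout.sense();print(r['t'],r['tcp_pos'],r['tool_rot'],r['force'])
E
```

```text
top [0.48240215 0.05440728 0.88475884] [ 0.71606707 -0.6939882   0.05951154 -0.04568059]
scene [ 1.09201119 -0.30649093  0.65047154] [ 0.81504635  0.41918607 -0.19040541 -0.35175029]
0.1 [ 0.15569505 -0.60462746  0.23842799] [ 9.92084763e-01  1.25566021e-01  4.99665826e-05 -9.97353552e-04] [0.33820339 0.80182932 0.17778826]
```

View pics/top0.png

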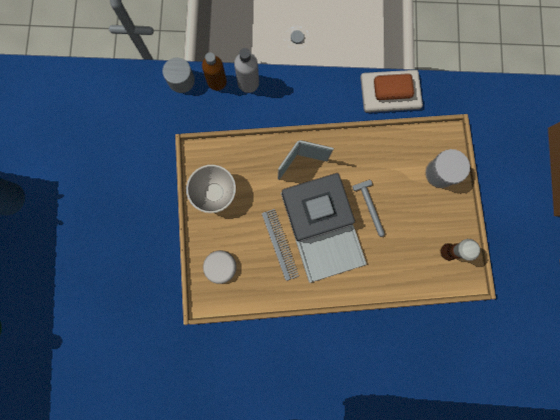

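View pics/scene0.png

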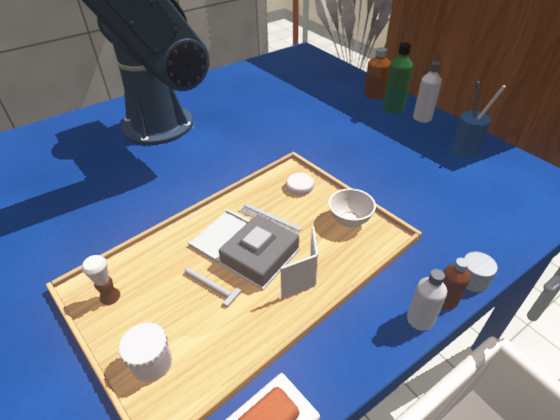

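The top view shows the housing centred at about (319,207) with its key at (319,207). The guide runs down to its open end at about (336,275). The comb is at (280,245), the razor at (370,208) and the mirror at (305,158).

```bash
sed -i "s/    if f: cv2/    from scipy.spatial.transform import Rotation as R\n    s['rotation']=R.from_quat(s['rotation']).as_matrix() if np.size(s['rotation'])==4 else s['rotation']\n    if f: cv2/" h.py
python3 - <<'E'
from h import *
s=snap('top'); im=s['pixels']; hsv=cv2.cvtColor(im,cv2.COLOR_RGB2HSV)
print(s['intrinsics'])
sub=np.zeros(im.shape[:2],np.uint8); sub[165:290,265:375]=1
def big(m,name,z):
    m=(m&(sub>0)).astype(np.uint8)
    m=cv2.morphologyEx(m,cv2.MORPH_OPEN,np.ones((3,3)))
    c=max(cv2.findContours(m,cv2.RETR_EXTERNAL,cv2.CHAIN_APPROX_NONE)[0],key=cv2.contourArea)
    b=cv2.boxPoints(cv2.minAreaRect(c)); P=np.array([ray(s,*p,z) for p in b])
    e=np.diff(np.vstack([P,P[:1]]),axis=0)
    print(name,b.round(1).tolist(),'ctr',P.mean(0).round(4),'len',np.linalg.norm(e,axis=1).round(4),'ang',np.degrees(np.arctan2(e[:,1],e[:,0])).round(1))
H,S,V=[hsv[...,i].astype(int) for i in range(3)]
big((V<85),'housing',.056)
big((S<60)&(V>120),'guide',.016)
m=(S<90)&(V>85); m[:190]=0; m[225:]=0; m[:,:300]=0; m[:,338:]=0
big(m,'key',.068)
cv2.imwrite('pics/c.png',cv2.resize(im[150:300,240:400,::-1],None,fx=4,fy=4,interpolation=2))
E
```

```text
[[415.501911     0.         280.10604043]
 [  0.         415.501911   209.76714437]
 [  0.           0.           1.        ]]
housing [[299.8999938964844, 199.6999969482422], [329.6000061035156, 189.8000030517578], [338.20001220703125, 215.60000610351562], [308.5, 225.5]] ctr [ 0.6141 -0.0387  0.056 ] len [0.0642 0.0555 0.0636 0.0552] ang [ -69.5 -161.   110.3   19.6]
guide [[296.29998779296875, 243.1999969482422], [354.1000061035156, 225.39999389648438], [366.1000061035156, 264.6000061035156], [308.29998779296875, 282.3999938964844]] ctr [ 0.5238 -0.0703  0.016 ] len [0.128  0.0851 0.1263 0.0843] ang [ -71.2 -162.6  108.5   18.5]
key [[304.79998779296875, 201.0], [327.79998779296875, 194.10000610351562], [333.3999938964844, 212.8000030517578], [310.3999938964844, 219.6999969482422]] ctr [ 0.6137 -0.0374  0.068 ] len [0.0485 0.0393 0.0482 0.0392] ang [ -71.2 -162.7  108.6   17.8]
```

View pics/c.png

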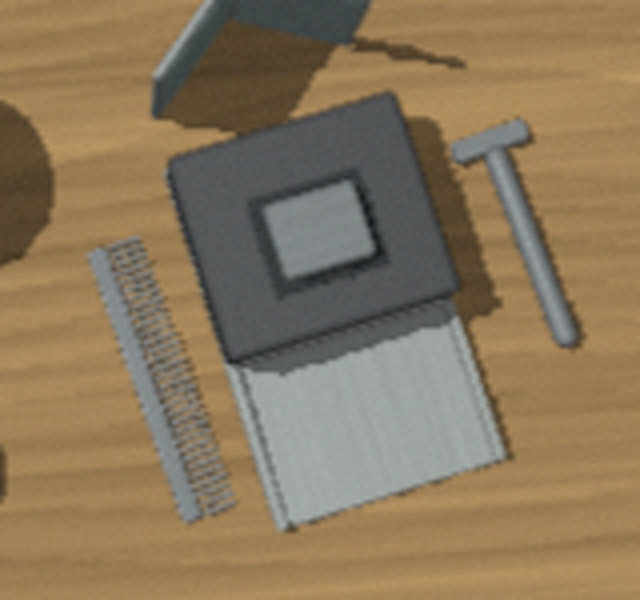

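Both sizes match: the key measures 48x39 and the guide is 126 mm wide. The key is at (0.6137,-0.0374) and the dispenser yaw is about 18°. I'll shut the fingers and go over the key.

Emit:
send_rows(
  commands="0 0 0 0 -0.95; 0 0.5 -0.3 0 0; 0 1 -0.65 0 0; 0 1 -0.65 0 0; 0 1 -0.65 0 0; 0 1 -0.65 0 0; 0 1 -0.65 0 0; 0 1 -0.65 0 0; 0 1 -0.65 0 0; 0 1 -0.65 0 0; 0 1 -0.65 0 0; 0 1 -0.65 0 0; 0 1 -0.65 0 0; 0 1 -0.65 0 0; 0 1 -0.65 0 0; 0 1 -0.65 0 0; 0 1 -0.65 0 0; 0 1 -0.65 0 0; 0 1 -0.65 0 0; 0 1 -0.65 0 0",
  grip_force=40,
)

```text
t: 1.82
tcp_pos: [0.4325, -0.2595, 0.2392]
tool_rot: [0.987, 0.158, -0.0, -0.0]
force: [0.4, -0.4, 0.3]
finger_gap: 0.003
gripper_force: 0.0
```

Emit:
send_rows(
  commands="0 1 -0.65 0 0; 0 1 -0.65 0 0; 0 1 -0.65 0 0; 0 1 -0.65 0 0; 0 1 -0.65 0.5 0; 0 1 -0.65 1 0; 0 1 -0.65 1 0; 0 1 -0.65 1 0; 0 1 -0.65 1 0; 0 1 -0.65 1 0; 0 1 -0.65 0.8 0; 0 0.5 -0.4 0 0; 0 0 0 0 0; 0 0 0 0 0",
)

```text
t: 2.98
tcp_pos: [0.6033, -0.0457, 0.114]
tool_rot: [0.987, 0.159, 0.0, 0.0]
force: [-0.3, 0.2, -0.3]
finger_gap: 0.002
gripper_force: 0.0
```

```bash
python3 - <<'E'
from h import *
s=snap('wrist','w1.png'); r=readout.sense()
print(r['t'],r['tcp_pos'],r['tool_rot'],r['force'],r['finger_gap'])
for p in [(.6137,-.0374,.068),(.6137,-.0374,.1)]: print(proj(s,p))
from scipy.spatial.transform import Rotation as R
print(R.from_quat(r['tool_rot']).as_matrix().T@(np.array([.6137,-.0374,.076])-r['tcp_pos'])*50)
E
```

```text
3.0333 [ 0.6032064  -0.04649806  0.11438859] [9.87370762e-01 1.58425694e-01 3.31306241e-04 4.08973496e-04] [ 0.32501622 -0.19657924 -0.35581675] -0.00012249252601036168
[274.84778518 217.66696759]
[273.22217823 236.67651634]
[ 0.63965154 -0.2696737   1.91951986]
```

View pics/w1.png

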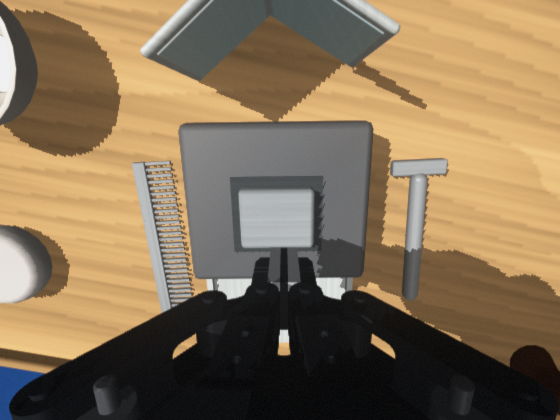

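The wrist view shows the key at (277,218), where the measurement put it. I'll go down to just above it.

Emit:
send_rows(
  commands="0 0.4 -0.25 0.5 0; 0 0 0 0.7 0; 0 0 0 0.6 0; 0 0 0 0 0; 0 0 0 0 0",
)

```text
t: 3.45
tcp_pos: [0.6087, -0.0394, 0.0767]
tool_rot: [0.987, 0.158, -0.001, -0.0]
force: [-0.7, -0.6, -0.5]
finger_gap: -0.003
gripper_force: 0.0
```

Emit:
send_rows(
  commands="0 0 0 0.2 0; 0 0 0 0.12 0; 0 0 0 0 0; 0 0 0 0 0",
)

```text
t: 3.78
tcp_pos: [0.6097, -0.0394, 0.0714]
tool_rot: [0.987, 0.158, 0.0, 0.0]
force: [-1.5, -1.4, 3.1]
finger_gap: 0.001
gripper_force: 1.5
```

Contact, with about 3 N on the key (roughly 4 mm down). I'll press on to about 7 mm and hold.

Emit:
send_rows(
  commands="0 0 0 0.14 0; 0 0 0 0 0; 0 0 0 0 0; 0 0 0 0 0; 0 0 0 0 0; 0 0 0 0 0; 0 0 0 0 0; 0 0 0 0 0",
)

```text
t: 4.45
tcp_pos: [0.6098, -0.0391, 0.0683]
tool_rot: [0.987, 0.158, 0.0, 0.0]
force: [1.2, -3.9, 4.5]
finger_gap: 0.002
gripper_force: 1.9
```

```bash
python3 - <<'E'
from h import *
s=snap('top'); r=readout.sense()
print(r['t'],r['tcp_pos'],r['force'])
cv2.imwrite('pics/c2.png',cv2.resize(s['pixels'][150:300,240:400,::-1],None,fx=4,fy=4,interpolation=2))
E
```

```text
4.5 [ 0.60974698 -0.03911499  0.06824863] [ 0.06806819 -2.77902574  3.33030216]
```

View pics/c2.png

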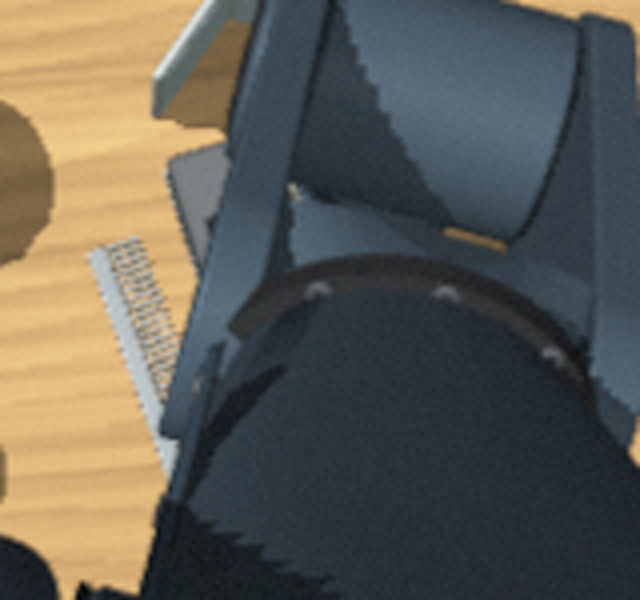

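The top view is blocked by the arm. The key was held about 7 mm down for 0.6 s, so I'll release it and put the finger in front of the drawer.

Emit:
send_rows(
  commands="0 0 0 -0.7 0; 0 0 0 -0.8 0; 0 -0.7 0 0 0; 0 -1 0 0 0; 0 -1 0 0 0; 0 -1 0 0 0; 0 -1 0 0 0; 0 -0.7 0 0.5 0; 0 0 0 1 0; 0 0 0 1 0; 0 0 0 0.6 0; 0 0 0 0 0",
)

```text
t: 5.5
tcp_pos: [0.5043, -0.0713, 0.0335]
tool_rot: [0.987, 0.158, -0.003, -0.002]
force: [0.1, 0.7, -0.4]
finger_gap: -0.001
gripper_force: 0.0
```

```bash
python3 - <<'E'
from h import *
s=snap('scene'); r=readout.sense()
print(r['t'],r['tcp_pos'],r['force'])
cv2.imwrite('pics/c3.png',cv2.resize(s['pixels'][180:300,160:340,::-1],None,fx=4,fy=4,interpolation=2))
E
```

```text
5.55 [ 0.50516272 -0.07161797  0.03457191] [ 0.58776537 -0.63676768  0.88986861]
```

View pics/c3.png

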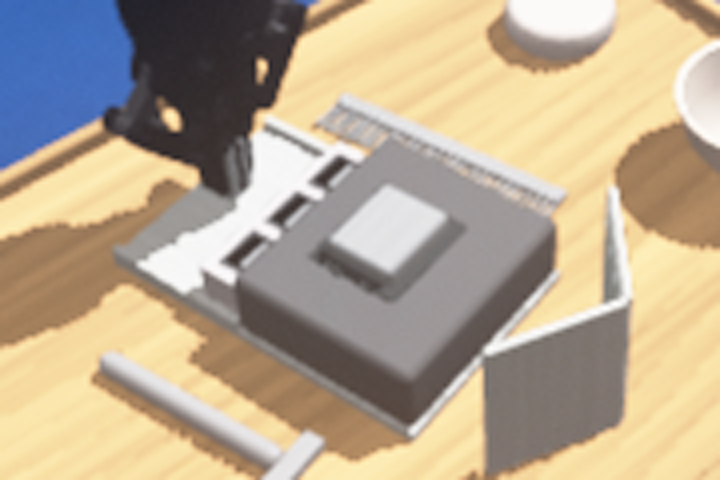

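The drawer is out about 20 mm at crop (280,205), the key is up, and the finger waits in front at (228,180). I'll hold still until the drawer meets it.

Emit:
send_rows(
  commands="0 0 0 0 0; 0 0 0 0 0; 0 0 0 0 0; 0 0 0 0 0; 0 0 0 0 0; 0 0 0 0 0; 0 0 0 0 0; 0 0 0 0 0; 0 0 0 0 0; 0 0 0 0 0; 0 0 0 0 0; 0 0 0 0 0; 0 0 0 0 0; 0 0 0 0 0; 0 0 0 0 0; 0 0 0 0 0; 0 0 0 0 0; 0 0 0 0 0; 0 0 0 0 0; 0 0 0 0 0",
)

```text
t: 7.22
tcp_pos: [0.5068, -0.0727, 0.0361]
tool_rot: [0.987, 0.158, 0.0, 0.0]
force: [-0.4, 0.2, -0.5]
finger_gap: -0.002
gripper_force: 0.0
```

Emit:
send_rows(
  commands="0 0 0 0 0; 0 0 0 0 0; 0 0 0 0 0; 0 0 0 0 0; 0 0 0 0 0; 0 0 0 0 0; 0 0 0 0 0; 0 0 0 0 0; 0 0 0 0 0; 0 0 0 0 0; 0 0 0 0 0; 0 0 0 0 0; 0 0 0 0 0; 0 0 0 0 0; 0 0 0 0 0; 0 0 0 0 0; 0 0 0 0 0; 0 0 0 0 0; 0 0 0 0 0; 0 0 0 0 0",
)

```text
t: 8.88
tcp_pos: [0.5068, -0.0727, 0.0361]
tool_rot: [0.987, 0.158, -0.0, -0.0]
force: [-1.2, -1.2, 0.8]
finger_gap: 0.0
gripper_force: 0.5
```

Emit:
send_rows(
  commands="0 0 0 0 0; 0 0 0 0 0; 0 0 0 0 0; 0 0 0 0 0; 0 0 0 0 0; 0 0 0 0 0; 0 0 0 0 0; 0 0 0 0 0; 0 0 0 0 0; 0 0 0 0 0; 0 0 0 0 0; 0 0 0 0 0",
)

```text
t: 9.88
tcp_pos: [0.5068, -0.0727, 0.0361]
tool_rot: [0.987, 0.158, -0.0, -0.0]
force: [-1.0, -0.4, 0.4]
finger_gap: -0.001
gripper_force: 0.5
```

```bash
python3 - <<'E'
from h import *
F=[]
for i in range(10):
    s=snap('scene'); r=readout.sense(); F.append(r['force'])
    if i==0: a=s['pixels'].astype(int)
print(r['t'],r['tcp_pos'],np.mean(F,0),r['gripper_force'],abs(s['pixels'][180:300,160:340]-a[180:300,160:340]).mean(), abs(s['pixels'][180:300,160:340]-a[180:300,160:340]).max())
cv2.imwrite('pics/c4.png',cv2.resize(s['pixels'][180:300,160:340,::-1],None,fx=4,fy=4,interpolation=2))
E
```

```text
10.3833 [ 0.50679739 -0.07273617  0.03612375] [-0.85350372 -0.21367177  0.34718739] 0.5084858779787282 0.6607561728395062 13
```

View pics/c4.png

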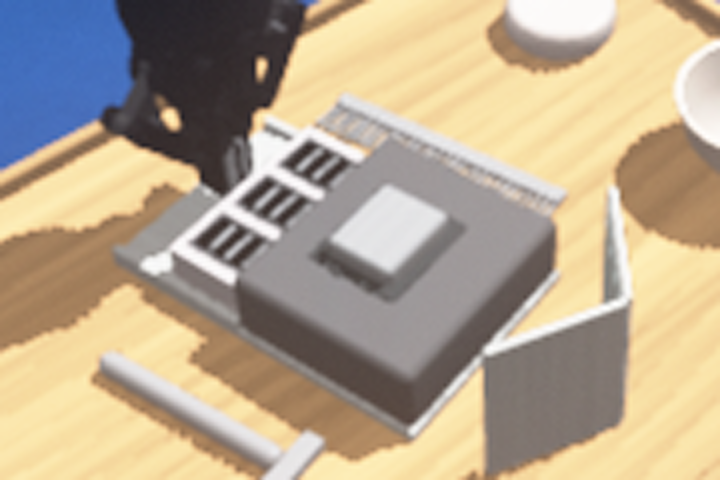

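The drawer front rests on the finger at about (235,185), roughly 45 mm out and well short of the guide's end. It is still, pushing back with about 0.9 N, and the key is up and free. I'll hand in.

```bash
python3 -c "
from station import sign_off
print(sign_off())"
```

```text
the job is handed in; nothing more can be done
None
```

The job is handed in: the drawer popped and is held still by the finger about 45 mm out (judged by eye from the scene view), short of the guide's open end. The key is back up and untouched, and I saw nothing else moved.

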